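# Back off a ratchet-driven hex clamp bolt

### The arm

A 7-joint arm with a two-finger parallel gripper is mounted at the origin on the work surface. World frame = base frame: x ahead of the robot, y to its left, z up, the work surface at z = 0. Lengths are in m, angles in rad, forces in N, time in s.
With the tool pointing down it reaches from about 0.35 to 0.9 m from the base axis. Payload 19.9 kg.
Tool frame: the origin (TCP) lies on the front face of the gripper's body, between the roots of the fingers; the fingertips stand 97 mm ahead of it and the grasp point (between the pads) lies 78 mm ahead of it; z points along the fingers, x is the direction in which the jaws open and shut, and the axes are right-handed (so a half turn about z gives the same grasp; the last joint's range is limited). The gripper opens to 94 mm and grips with 3 to 60 N. Pads are 16 mm wide; open, the fingers measure 119 mm over their backs; the gripper's body (75 mm by 177 mm) begins 78 mm behind the grasp point.
Start: joints at [-1.28, 0.417, -0.01, 1.614, 0.005, 1.111, -0.053], TCP at [0.204, 0.591, 0.303] pointing down, gripper open.
Joint ranges: [-2.81, 2.81], [-0.39, 2.02], [-1.27, 1.25], [0.06, 2.57], [-1.19, 4.33], [0.19, 2], [-2.82, 2.82]. Speed limits (rad/s): [1.89, 1.89, 2.39, 2.39, 3.01, 3.01, 3.01].

### API

Orientations are given as a unit quaternion [x, y, z, w].
In Python, from rig import bot, imaging gives the robot as it stands. Calls block until the motion is done:
- bot.move_pose(position, orientation): joint-space move of the TCP to a pose.
- bot.move_l(position, ori=None, v=0.15): straight line of the TCP; ori=None keeps the orientation; v is the mean speed in m/s.
- bot.move_j(angles): joint-space move.
- bot.command_gripper(opening, strength=None): finger opening in m; strength is the grip in N (None keeps the last); returns when the fingers have stopped.
- bot.wait(seconds).
- bot.solve_ik(position, orientation): joint angles nearest the present ones, or None.
- imaging.snapshot(name): name is "scene" or "top" or "wrist"; returns a dict with "image" (384x512x3 uint8, blue, green, red), "vfov" (degrees; the focal length in pixels is half the picture's height over the tangent of half this angle, whatever the lens; pixels are square), "cx", "cy" (the principal point, pixels), "cam_to_world" (4x4, takes a point from camera to world coordinates). Camera axes: x right, y down, z forward; pixel columns grow to the right and rows downward; lengths in m; the calibration is good to about 2 mm. A picture is of the moment at which its call begins. There is no depth.
A pose or a line that the arm cannot do raises bot.Unreachable and nothing moves.
- bot.hand_in(): hands the job in, once; it reports no verdict.
Readings, each from a call of its own:
- bot.current_time(): time.
- bot.current_q(): joint angles.
- bot.current_dq(): joint speeds.
- bot.current_effort(): joint torques, N m.
- bot.current_tool_pos(): TCP position.
- bot.current_tool_rot(): TCP orientation.
- bot.current_force(): force on the tool from outside, world axes, zero at the start.
- bot.current_moment(): the same for the moment, N m.
- bot.current_width(): finger opening in m.
Only numpy, scipy, OpenCV 4.12 (cv2) and the standard library are available. Lean on these libraries where they do the work, as an engineer would, in place of code of your own. Each camera call takes 0.05 s, during which the arm holds its last target.

### The job

The copper sheet in the bench clamp has to be freed: push the orange direction lever of the ratchet that sits on the clamp's hex bolt fully over to its loosening (anticlockwise) side, then swing the handle, in as many strokes as it takes, until the bolt has backed out anticlockwise and bears firmly against its retaining stop, which you will only feel. Strain neither the lever nor the stop: never put more than 20 N on the lever's tab nor lean on the handle with more than 25 N once the bolt is at its stop. Do not tighten the bolt, leave everything else on the bench where it is, and let go of the ratchet at the end.

Things in the scene. Friction and masses are not known exactly. Their poses are not given: they have to be found in the camera images.
- clamp: Bench clamp, fixed: dark grey base 130 x 190 x 20 mm, copper sheet under a steel bar, one vertical hex bolt in the middle. Origin on the bolt's axis at bench height; its x axis is the direction of the handle when joint ratchet reads 0. Two stop posts (12 mm thick, tops 68 mm above the bench) stand 75 mm from the axis, at about 1.1 rad to either side of the clamp's x axis.
- bolt_axis (a point): Centre of the top of the bolt's hex head (24 mm across corners, white index mark), on the axis about which bolt, ratchet handle and lever all turn, 87 mm above the bench.
- bolt (a joint): Angle the bolt has been backed out, rad; grows anticlockwise seen from above (loosening). 0 is hard tight. It starts between 0.1 and 0.45 and stays where it is left (1.0 N m of friction either way). Its retaining stop comes somewhere between 2.28 and 2.62, different each time and not visible.
- stop (a joint): How far the bolt has pressed back its springy retaining stop, rad: 0 until the bolt reaches it, then 0.033 rad per N m (30 N m/rad) that the handle is turned with beyond the 1.4 N m of running friction. 0.01 and more: it bears firmly (from about 11 N at mid grip). Over 0.085 (about 25 N at mid grip) the stop is strained. Up to 0.033 of it remains after letting go.
- ratchet (a joint): Handle angle about the bolt's axis from the clamp's x axis, rad, anticlockwise positive; hard stops at -0.9 and 0.9. Stays where left (0.4 N m). Lever on loosening side: an anticlockwise swing carries the bolt (1.4 N m in all, 9 N at mid grip), a clockwise one only clicks back; lever on tightening side: the reverse. Clicks are 0.21 rad apart; up to that much of a stroke is lost.
- handle_mid (a point): Middle of the ratchet handle's black grip, 155 mm from the bolt's axis and 61 mm above the bench. The grip is a straight bar 120 mm long (95 to 215 mm from the axis), 24 mm wide, 22 mm high (50 to 72 mm above the bench), free space below it. x axis: outward along the handle. The ratchet's round head is 60 mm wide, top at 74 mm.
- lever (a joint): Angle of the direction lever relative to the handle, rad, anticlockwise from above positive: -0.5 is the hard stop on the tightening side (it starts near this), +0.5 the hard stop on the loosening side, neither direction engaged in between. Friction holds it where it is left (0.10 N m, so about 2.5 N at the tab); at its stop the push rises steeply.
- tab (a joint): Bend of the lever's springy tab about the bolt's axis against the lever, rad, anticlockwise positive; 0 when not touched, 0.0033 rad per N of push (12 N m/rad). Over 0.067 either way (20 N) it is strained.
- tab_mid (a point): Centre of the upright orange tab of the direction lever, 40 mm from the bolt's axis, on the side of the head away from the handle (directly opposite the handle when joint lever reads 0). Tab 10 mm (radial) x 8 mm (in the direction it moves) x 26 mm high, from 74 to 100 mm above the bench. Its -y axis is the way it moves when it turns anticlockwise.
- blue_tool: Blue plastic modelling tool, 176 mm long, 13 mm thick, lying on the bench; leave alone. Origin beneath its middle.
- blue_scraper: Blue plastic scraper, 184 mm long, 13 mm thick, lying on the bench; leave alone. Origin beneath its middle.
- foam_pad: Green pad 110 x 130 x 10 mm; leave alone. Origin at the centre of its underside.
- leather_tag: Tan tag 80 x 50 x 4 mm; leave alone. Origin at the centre of its underside.
- jar: Amber jar with black lid, 56 mm across, 65 mm high, standing; leave alone. Origin at the centre of its underside.
- hammer: Small hammer lying on the bench; leave alone.
- tin: Open aluminium tin 60 mm across, 50 mm high; leave alone. Origin at the centre of its underside.

How it is judged:
By the outcome, as a careful person would: the job done as asked, in the order asked, and still so for the second after the job is handed in, with the robot touching nothing.
It also fails if it takes over 72 s, if anything falls off the work surface, if the arm or the gripper's body presses on something with over 40 N, if the wrist force passes 120 N, or if a joint passes its speed limit or range.

## Working session

There is one attempt and no reset: what is moved stays moved. The work goes in short steps, each a Python script; the robot and the scene stay as the last script left them, time stands still between calls to the robot, and variables do not carry over. Pictures are saved under pics/ and viewed, and the job is handed in when it is done.

```bash
ls; mkdir -p pics; python3 - <<'E'
from rig import bot, imaging
import cv2, numpy as np
for n in ["scene","top","wrist"]:
    s=imaging.snapshot(n); cv2.imwrite(f"pics/{n}0.png",s["image"]); print(n,s["vfov"],s["cx"],s["cy"],np.round(s["cam_to_world"],3).tolist())
print(bot.current_time(),bot.current_tool_rot(),bot.current_force())
E
```

```text
pics
scene 57.840848997394296 250.3580570483594 191.52642660835775 [[-0.339, 0.515, -0.787, 1.377], [0.941, 0.191, -0.28, 0.281], [0.006, -0.836, -0.549, 0.681], [0.0, 0.0, 0.0, 1.0]]
top 47.52814587788738 256.86872529085014 193.15623751282894 [[-0.004, -0.995, 0.095, 0.43], [-1.0, 0.007, 0.026, -0.028], [-0.026, -0.095, -0.995, 1.283], [0.0, 0.0, 0.0, 1.0]]
wrist 65.0770567046548 252.37863960996114 193.78348514747898 [[0.327, 0.909, 0.257, 0.13], [0.945, -0.315, -0.089, 0.615], [-0.0, 0.272, -0.962, 0.384], [0.0, 0.0, 0.0, 1.0]]
0.15 [ 8.14442291e-01  5.80244361e-01 -3.64021675e-04  3.21140787e-04] [ 0.62540276  0.2405554  -0.34494163]
```

View pics/top0.png

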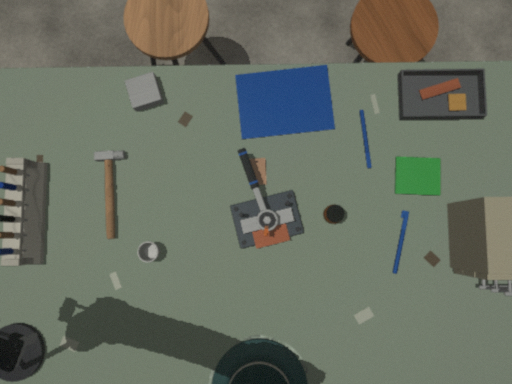

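View pics/scene0.png

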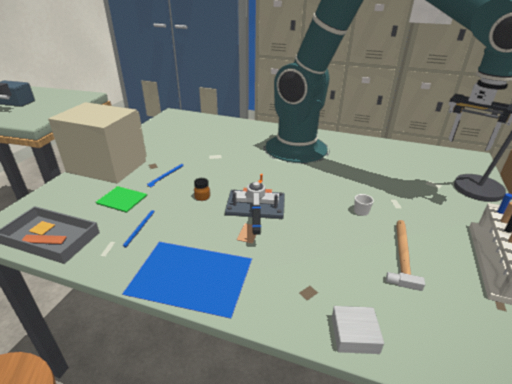

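```bash
python3 - <<'E'
import cv2
im=cv2.imread("pics/top0.png"); print(im.shape)
c=im[130:330,190:390]; cv2.imwrite("pics/top0c.png",cv2.resize(c,(600,600),interpolation=cv2.INTER_CUBIC))
E
```

```text
(384, 512, 3)
```

View pics/top0c.png

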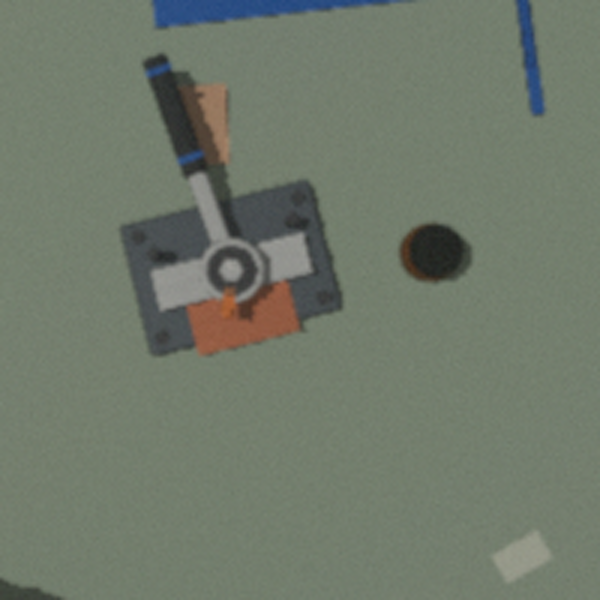

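```bash
cat > h.py <<'E'
from rig import bot, imaging
import cv2, numpy as np
from scipy.spatial.transform import Rotation as R
def px2w(s,u,v,z):
    f=192/np.tan(np.radians(s["vfov"])/2); T=s["cam_to_world"]
    d=T[:3,:3]@np.array([(u-s["cx"])/f,(v-s["cy"])/f,1]); o=T[:3,3]
    return o+d*(z-o[2])/d[2]
def w2px(s,p):
    f=192/np.tan(np.radians(s["vfov"])/2); T=s["cam_to_world"]
    c=T[:3,:3].T@(np.asarray(p)-T[:3,3]); return np.array([s["cx"]+f*c[0]/c[2],s["cy"]+f*c[1]/c[2]])
def down(psi): return np.array([np.cos(psi/2),np.sin(psi/2),0,0])
E
python3 - <<'E'
from h import *
s=imaging.snapshot("top")
C=lambda u,v,z: px2w(s,190+u/3,130+v/3,z)
b=C(233,269,.087);o=C(155,60,.072);i=C(193,172,.072)
print(b,o,i,C(229,304,.1),C(437,250,.065))
d=o-i;print(np.arctan2(d[1],d[0]),np.arctan2((o-b)[1],(o-b)[0]))
cs=[C(u,v,.02) for u,v in [(122,227),(308,182),(342,308),(152,355)]]
print(np.round(cs,3).tolist(),np.mean(cs,0))
# wrist cam relative to TCP
w=imaging.snapshot("wrist");T=np.eye(4);T[:3,:3]=R.from_quat(bot.current_tool_rot()).as_matrix();T[:3,3]=bot.current_tool_pos()
print(np.round(np.linalg.inv(T)@w["cam_to_world"],3))
for th in [-.6,0,.36,1.1]:
  for sg in [1,-1]:
    p=b[:2]+.155*np.array([np.cos(th),np.sin(th)])
    print(th,sg,bot.solve_ik([*p,.139],down(th+sg*np.pi/2)))
E
```

```text
[ 0.47146755 -0.0266079   0.087     ] [0.66853241 0.04535112 0.072     ] [0.56240795 0.01003767 0.072     ] [ 0.43956307 -0.02280928  0.1       ] [ 0.48880135 -0.21572308  0.065     ]
0.321229967891924 0.3501107485555285
[[0.515, 0.081, 0.02], [0.558, -0.1, 0.02], [0.436, -0.131, 0.02], [0.392, 0.052, 0.02]] [ 0.47504739 -0.02451024  0.02      ]
[[ 1.    -0.001  0.    -0.001]
 [ 0.001  0.962  0.272 -0.078]
 [-0.    -0.272  0.962 -0.082]
 [ 0.     0.     0.     1.   ]]
-0.6 1 [-0.31192993  0.6718116   0.61533295  1.78696288 -0.50139404  0.84424774
  1.51341011]
-0.6 -1 [-0.58379327  0.90423992  1.07814687  1.79510442 -0.92661051  1.04726631
 -1.3114719 ]
0 1 [-0.24909161  0.63297151  0.33043637  1.73500442 -0.26617396  0.81781551
  1.77584428]
0 -1 [-0.49293279  0.72096369  0.6852237   1.74350964 -0.56971206  0.88589545
 -1.12811242]
0.36 1 [-0.2489493   0.60379973  0.20591559  1.75805769 -0.16312723  0.79635797
  1.96672131]
0.36 -1 [-0.60767854  0.71747796  0.71638224  1.77056115 -0.5934162   0.88211046
 -0.83289497]
1.1 1 [-2.59504225e-01  5.03955430e-01  1.07537320e-03  1.91714457e+00
 -7.87095134e-04  7.20493048e-01  2.41282527e+00]
1.1 -1 [-0.71513558  0.57690642  0.58622487  1.93254478 -0.45097738  0.7647005
 -0.34184674]
```

```bash
python3 - <<'E'
from h import *
th=.33
p=np.array([.4715,-.0266])+.05*np.array([np.cos(th),np.sin(th)])
bot.move_pose([*p,.27],down(th+np.pi/2))
print(bot.current_time())
s=imaging.snapshot("wrist"); cv2.imwrite("pics/w1.png",cv2.resize(s["image"],(768,576),interpolation=cv2.INTER_CUBIC))
import pickle; pickle.dump(s,open("w1.pkl","wb"))
print(w2px(s,[.4715,-.0266,.087])*1.5,bot.current_tool_pos())
E
```

```text
2.6667
[379.42585191 214.54409365] [ 0.51890104 -0.00972358  0.26997218]
```

View pics/w1.png

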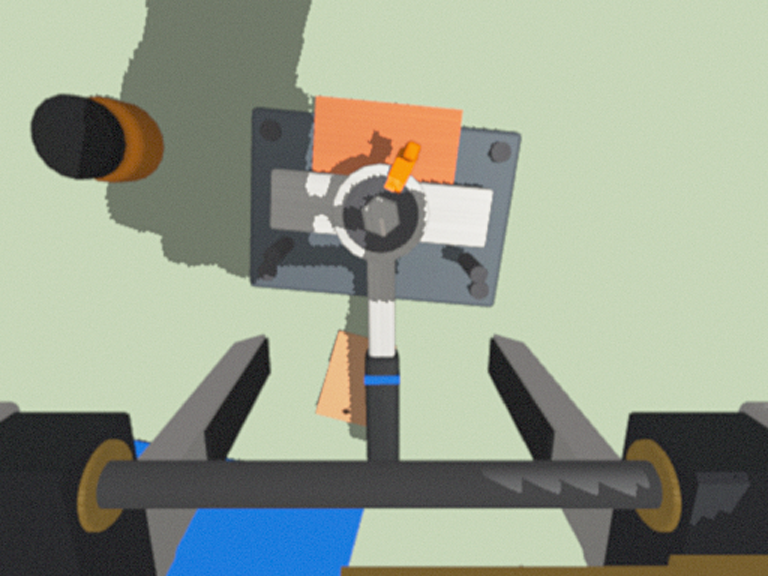

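```bash
python3 - <<'E'
from h import *
import pickle; s=pickle.load(open("w1.pkl","rb"))
c=s["image"][80:190,205:315]; cv2.imwrite("pics/w1c.png",cv2.resize(c,(600,600),interpolation=cv2.INTER_CUBIC))
E
```

```text
(no output)
```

View pics/w1c.png

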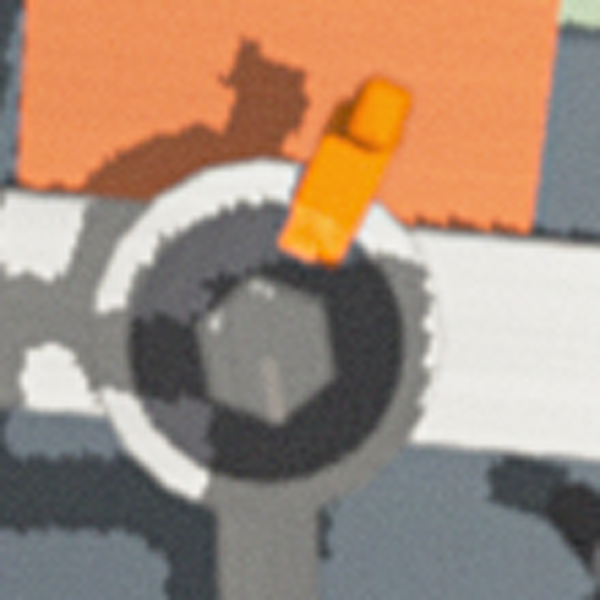

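```bash
python3 - <<'E'
from h import *
import pickle; s=pickle.load(open("w1.pkl","rb"))
k=110/600
C=lambda u,v,z: px2w(s,205+u*k,80+v*k,z)
F=lambda u,v,z: px2w(s,u/1.5,v/1.5,z)
a=lambda d: np.arctan2(d[1],d[0])
b=C(267,349,.087); t=C(383,109,.1)
print("bolt",b,"tab",t,np.linalg.norm((t-b)[:2]),a(t-b))
m=C(277,422,.087); print("mark",a(m-b), np.linalg.norm(m-b))
g1=F(382,357,.061); g2=F(383.5,455,.072)
print("grip",a(g1-b),a(g2-b),np.linalg.norm((g1-b)[:2]))
cs=[F(u,v,.02) for u,v in [(251,108),(521,133),(494,306),(250,286)]]
print(np.round(cs,3).tolist(),np.mean(cs,0))
for i,j in [(0,1),(3,2),(0,3),(1,2)]: print(a(cs[j]-cs[i])-(-np.pi/2 if 0 else 0))
E
```

```text
bolt [ 0.47199902 -0.02550447  0.087     ] tab [ 0.43208937 -0.02133335  0.1       ] 0.04012703418228801 3.037456662107813
mark 0.46890598116775084 0.011873027362567568
grip 0.34064081111823613 0.34301938946992594 0.10078799099483053
[[0.438, -0.131, 0.02], [0.393, 0.051, 0.02], [0.516, 0.082, 0.02], [0.561, -0.1, 0.02]] [ 0.47720599 -0.02443108  0.02      ]
1.8145090485171254
1.815815110654991
0.24771977190728303
0.25133112654151024
```

```bash
cat >> h.py <<'E'
B=np.array([.4720,-.0258]); TH=.342; CX=.245
u=lambda a: np.array([np.cos(a),np.sin(a)])
def pusher(phi,gap,z=.183,th=TH):
    al=th+np.pi+phi
    p=B+.04*u(al)-(.0165+gap)*u(al+np.pi/2)
    return [*p,z],down(al-np.pi/2),u(al+np.pi/2)
def force(n=4):
    f=[]
    for _ in range(n): bot.wait(.01); f.append(bot.current_force())
    return np.mean(f,0)
E
python3 - <<'E'
from h import *
bot.command_gripper(0,20); 
p,o,t=pusher(-.45,.009,.25); bot.move_pose(p,o)
p,o,t=pusher(-.45,.009); bot.move_l(p,o,v=.15)
bot.wait(.2); print(bot.current_time(),bot.current_width())
for i in range(3): print(force(), np.std([ (bot.wait(.01),bot.current_force())[1] for _ in range(5)],0))
s=imaging.snapshot("wrist"); cv2.imwrite("pics/w2.png",s["image"])
E
```

```text
5.5167 0.0004990438337813105
[ 0.16690087 -0.6489963   0.1926912 ] [0.73574703 0.61453625 0.38420677]
[-0.33464802  0.22112788  0.07241599] [0.35793057 0.35152996 0.37534755]
[ 0.03495402  0.3050493  -0.29311785] [0.50325973 0.57414205 0.57426858]
```

View pics/w2.png

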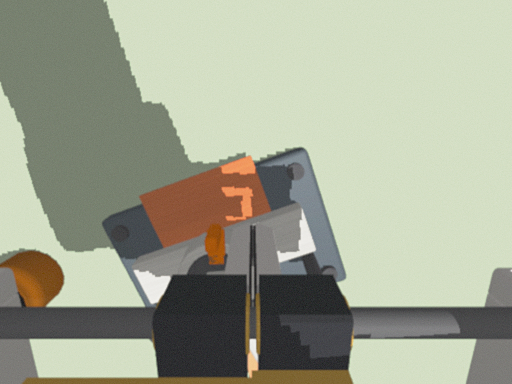

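```bash
python3 - <<'E'
from h import *
log=[]
phi=-.45; gap=.0
seq=list(np.arange(-.45,.36,.09))
done=False
while True:
    if seq: phi=seq.pop(0); v=.06
    else: phi+=.012; v=.02
    p,o,t=pusher(phi,0); bot.move_l(p,o,v=v)
    f=force(6); ft=-f[:2]@t
    log.append((round(phi,3),round(ft,1),round(f[2],1)))
    if ft>7.5: 
        f=force(10); ft=-f[:2]@t; log.append(("chk",round(ft,1)))
        if ft>7: break
    if phi>.65: break
print(log,bot.current_time())
s=imaging.snapshot("top"); cv2.imwrite("pics/t3.png",cv2.resize(s["image"][130:330,190:390],(600,600),interpolation=cv2.INTER_CUBIC))
E
```

```text
[(np.float64(-0.45), np.float64(-0.1), np.float64(0.0)), (np.float64(-0.36), np.float64(1.5), np.float64(-1.0)), (np.float64(-0.27), np.float64(1.5), np.float64(-0.3)), (np.float64(-0.18), np.float64(1.6), np.float64(0.0)), (np.float64(-0.09), np.float64(1.5), np.float64(-0.0)), (np.float64(0.0), np.float64(1.6), np.float64(-0.1)), (np.float64(0.09), np.float64(2.1), np.float64(-0.2)), (np.float64(0.18), np.float64(1.6), np.float64(0.1)), (np.float64(0.27), np.float64(2.0), np.float64(-0.3)), (np.float64(0.36), np.float64(2.0), np.float64(-0.5)), (np.float64(0.372), np.float64(3.1), np.float64(-0.4)), (np.float64(0.384), np.float64(3.0), np.float64(-0.7)), (np.float64(0.396), np.float64(2.8), np.float64(-1.0)), (np.float64(0.408), np.float64(3.1), np.float64(-2.0)), (np.float64(0.42), np.float64(2.7), np.float64(-1.3)), (np.float64(0.432), np.float64(2.8), np.float64(-1.5)), (np.float64(0.444), np.float64(2.8), np.float64(-1.5)), (np.float64(0.456), np.float64(2.8), np.float64(-1.6)), (np.float64(0.468), np.float64(2.9), np.float64(-1.4)), (np.float64(0.48), np.float64(2.7), np.float64(-1.6)), (np.float64(0.492), np.float64(3.0), np.float64(-1.6)), (np.float64(0.504), np.float64(3.1), np.float64(-1.1)), (np.float64(0.516), np.float64(3.7), np.float64(-1.1)), (np.float64(0.528), np.float64(4.8), np.float64(-0.4)), (np.float64(0.54), np.float64(5.7), np.float64(0.6)), (np.float64(0.552), np.float64(6.7), np.float64(1.0)), (np.float64(0.564), np.float64(7.9), np.float64(2.1)), ('chk', np.float64(8.1))] 14.025
```

```bash
python3 - <<'E'
from h import *
p,o,t=pusher(.55,.012); bot.move_l(p,o,v=.1)
p[2]=.25; bot.move_l(p,o,v=.25)
p=B+.05*u(TH)
bot.move_pose([*p,.27],down(TH+np.pi/2))
bot.command_gripper(.05)
s=imaging.snapshot("wrist"); cv2.imwrite("pics/w4.png",cv2.resize(s["image"][60:310,150:350],(600,750)[::1],interpolation=cv2.INTER_CUBIC)[:600])
import pickle; pickle.dump(s,open("w4.pkl","wb"))
print(bot.current_time())
E
```

```text
16.325
```

View pics/w4.png

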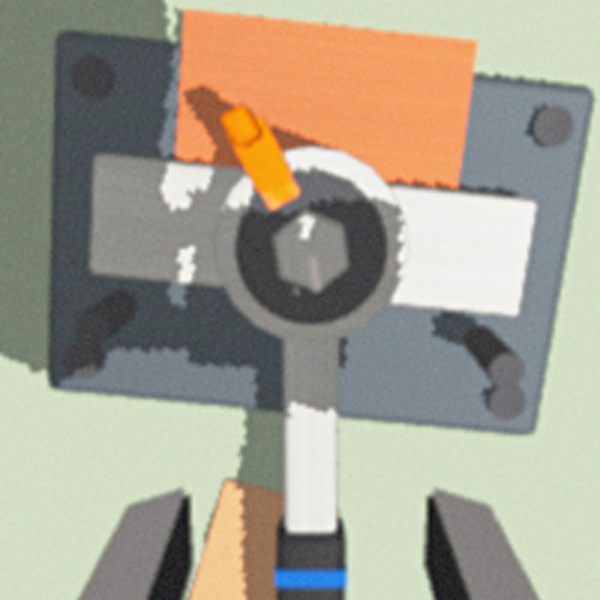

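```bash
python3 - <<'E'
from h import *
import pickle; s=pickle.load(open("w4.pkl","rb"))
C=lambda x,y,z: px2w(s,150+x/3,60+y/3,z)
a=lambda d: np.arctan2(d[1],d[0])
b=C(312,251,.087); 
print(b)
for q in [(239,125),(241,127),(242,124)]:
    t=C(*q,.1);print("tab",t,np.linalg.norm((t-b)[:2]),a(t-b)%(2*np.pi)-np.pi)
g=C(310.5,533,.061); m=C(315,287,.087)
print("handle",a(g-b),"mark",a(m-b))
E
```

```text
[ 0.47208508 -0.0254192   0.087     ]
tab [ 0.44583366 -0.05557121  0.1       ] 0.039978511581708946 0.8544434989063294
tab [ 0.44613976 -0.05490633  0.1       ] 0.03927659408373617 0.8492054787594734
tab [ 0.445323   -0.05489716  0.1       ] 0.03981405743731388 0.8336515070304515
handle 0.33923387587334003 mark 0.4268176452313037
```

```bash
cat >> h.py <<'E'
def hp(th,z=.139,r=.155): return [*(B+r*u(th)),z],down(th+np.pi/2)
def swing(a,b,v=.15,step=.28):
    n=max(1,int(np.ceil(abs(b-a)/step)))
    for th in np.linspace(a,b,n+1)[1:]:
        p,o=hp(th); bot.move_l(p,o,v=v)
def ft(th,n=6): f=force(n); return -f[:2]@u(th+np.pi/2), f
E
python3 - <<'E'
from h import *
p,o=hp(.34,.23); bot.move_pose(p,o)
bot.command_gripper(.045,60)
p,o=hp(.34); bot.move_l(p,o,v=.15)
print(force())
bot.command_gripper(.029,60); print(bot.current_width(),force(),bot.current_time())
swing(.34,.16); print(ft(.16),bot.current_width(),bot.current_time())
E
```

```text
[ 0.32022094 -0.31440047 -0.19423859]
0.02902260186302326 [-0.10832857  0.08260461  0.15677732] 18.475
(np.float64(-0.173507474631428), array([-0.18763229,  0.14547231, -0.53412127])) 0.02914125379047336 18.8583
```

```bash
python3 - <<'E'
from h import *
s=imaging.snapshot("wrist"); cv2.imwrite("pics/w5.png",s["image"])
s=imaging.snapshot("top"); cv2.imwrite("pics/t5.png",cv2.resize(s["image"][130:290,190:350],(600,600),interpolation=cv2.INTER_CUBIC))
E
```

```text
(no output)
```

View pics/w5.png

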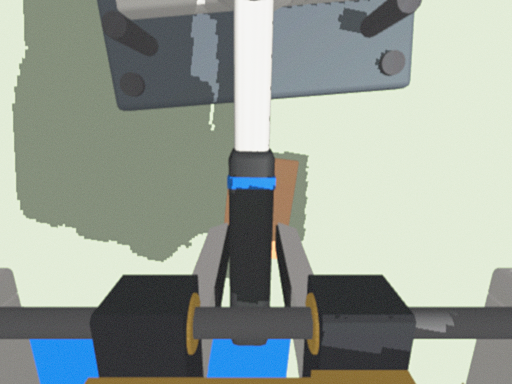

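View pics/t5.png

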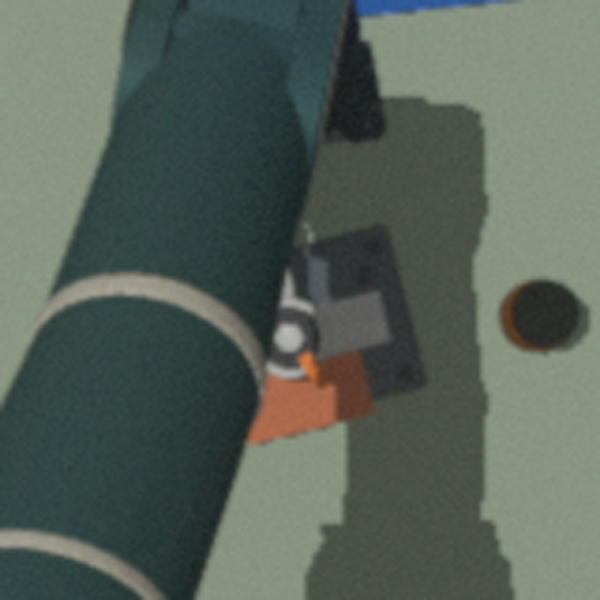

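```bash
python3 - <<'E'
from h import *
swing(.16,-.58); print(ft(-.58),bot.current_time())
for a,b in [(-.58,-.2),(-.2,.3),(.3,.8),(.8,1.06)]:
    swing(a,b,v=.12); print(b,ft(b),bot.current_width(),bot.current_time())
s=imaging.snapshot("top"); cv2.imwrite("pics/t6.png",cv2.resize(s["image"][130:290,190:350],(600,600),interpolation=cv2.INTER_CUBIC))
E
```

```text
(np.float64(-0.2723944290724888), array([-0.0174589 ,  0.33708896,  0.06556067])) 20.2333
-0.2 (np.float64(0.40584245680924225), array([ 0.09676026, -0.4337111 , -0.0448515 ])) 0.029145598988868517 21.0667
0.3 (np.float64(0.08775125129618569), array([ 0.23683667, -0.0185916 ,  0.21681862])) 0.029148167970578606 22.0667
0.8 (np.float64(-0.2915865403449991), array([-0.03505353,  0.38242875, -0.33228074])) 0.029184865504937287 23.0667
1.06 (np.float64(0.25934073630231885), array([ 0.11388145, -0.32727504, -0.11177204])) 0.02879484469291901 23.6
```

View pics/t6.png

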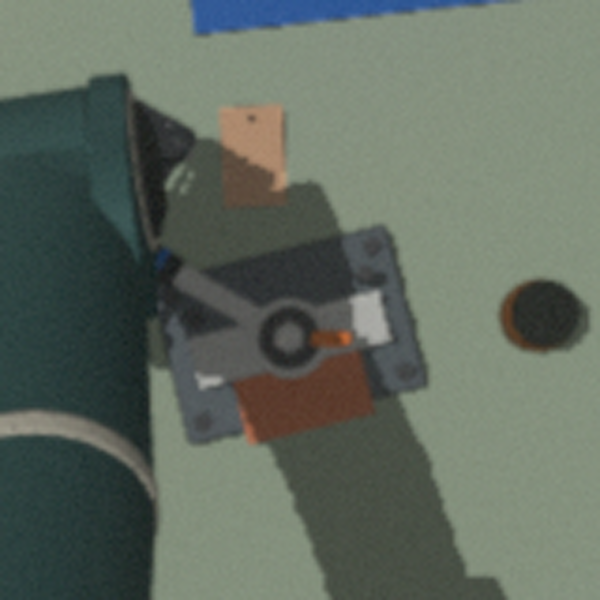

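```bash
python3 - <<'E'
from h import *
swing(1.06,-.25); 
swing(-.25,-.05,v=.08); print(bot.current_time())
log=[];th=-.05;st=.03
while th<1.08:
    th+=st
    p,o=hp(th); bot.move_l(p,o,v=.025)
    f,_=ft(th,4); log.append((round(th,3),round(f,1)))
    if f>11.5:
        f,F=ft(th,10); log.append(("chk",round(f,1),np.round(F,1).tolist()))
        st=.01
        if f>11: break
print([tuple(map(lambda x: x if isinstance(x,(str,list)) else float(x),l)) for l in log],bot.current_time(),bot.current_width())
E
```

```text
26.2667
[(-0.02, 4.2), (0.01, 5.2), (0.04, 5.7), (0.07, 5.9), (0.1, 5.8), (0.13, 5.5), (0.16, 5.6), (0.19, 5.5), (0.22, 5.7), (0.25, 5.8), (0.28, 5.7), (0.31, 5.7), (0.34, 5.9), (0.37, 5.6), (0.4, 5.5), (0.43, 5.9), (0.46, 7.4), (0.49, 8.8), (0.52, 10.2), (0.55, 12.4), ('chk', 12.0, [9.2, -8.5, -8.0])] 33.6833 0.02927396235842171
```

```bash
python3 - <<'E'
from h import *
a=lambda: (lambda d:(round(float(np.arctan2(d[1],d[0])),4),round(float(np.hypot(*d)),4)))(bot.current_tool_pos()[:2]-B)
th=.55; print(a(),bot.current_tool_pos()[2])
while th<.64:
    th+=.012
    p,o=hp(th); bot.move_l(p,o,v=.02)
    f,F=ft(th,10); print(round(th,3),round(float(f),1),np.round(F,1),a(),np.round(bot.current_moment(),2))
    if f>15: break
print(bot.current_time())
E
```

```text
(0.5402, 0.1552) 0.1390934167946894
0.562 13.9 [10.4 -9.8 -9.3] (0.5502, 0.1552) [-2.13 -2.26 -0.02]
0.574 15.1 [ 11.4 -10.6 -10.5] (0.561, 0.1551) [-2.2  -2.46 -0.01]
34.35
```

```bash
python3 - <<'E'
from h import *
s=imaging.snapshot("wrist"); cv2.imwrite("pics/w7.png",s["image"])
import pickle; pickle.dump(s,open("w7.pkl","wb"))
cv2.imwrite("pics/w7c.png",cv2.resize(s["image"][0:200,150:350],(600,600),interpolation=cv2.INTER_CUBIC))
s=imaging.snapshot("top"); cv2.imwrite("pics/t7.png",cv2.resize(s["image"][130:290,190:350],(600,600),interpolation=cv2.INTER_CUBIC))
print(bot.current_tool_rot(),hp(.574))
E
```

```text
[ 4.78609254e-01  8.78026290e-01 -7.82051745e-05  1.73492439e-03] ([np.float64(0.6021590362163103), np.float64(0.05836427562357577), 0.139], array([0.47801918, 0.8783494 , 0.        , 0.        ]))
```

View pics/w7.png

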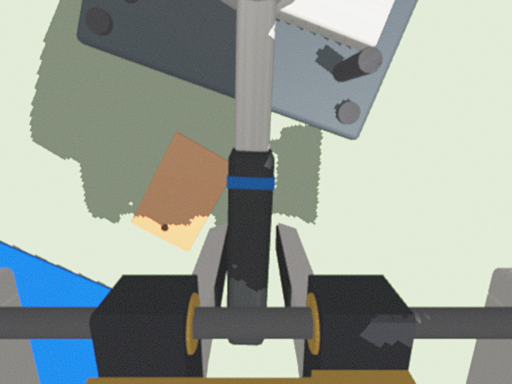

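View pics/w7c.png

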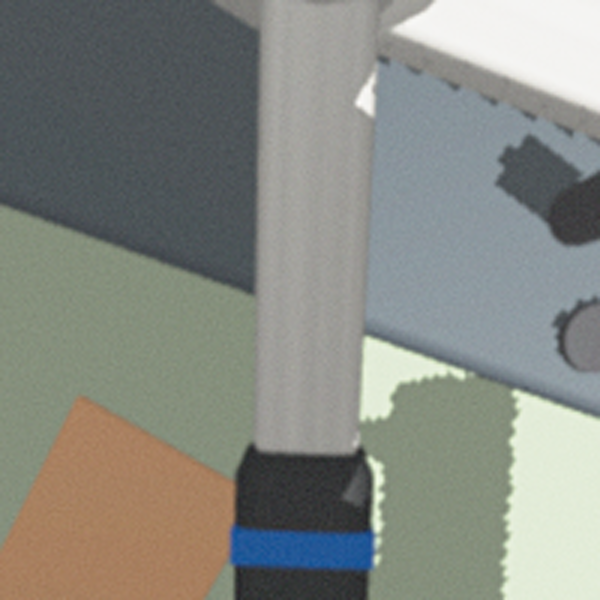

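View pics/t7.png

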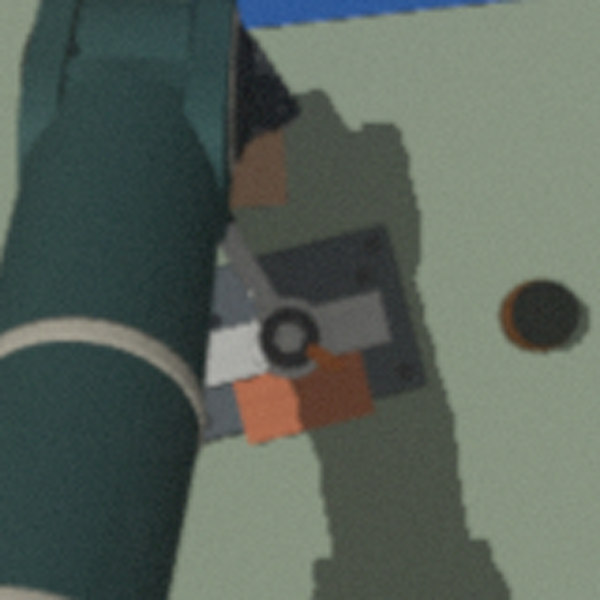

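```bash
python3 - <<'E'
from h import *
import pickle
s=pickle.load(open("w7.pkl","rb"))
a=lambda d: np.arctan2(d[1],d[0])
for (x,y) in [(303,547),(308,455)]:
    p=px2w(s,150+x/3,y/3,.072 if y>500 else .066); print(a(p[:2]-B),np.hypot(*(p[:2]-B)))
print(a(px2w(s,248,338,.072)[:2]-B), np.hypot(*(px2w(s,248,338,.072)[:2]-B)))
E
```

```text
0.5387829946005247 0.11196181258124999
0.5422567798052852 0.09715427463670788
0.5449626181508809 0.20742637049216356
```

```bash
python3 - <<'E'
from h import *
for w in [.032,.036,.05]:
    bot.command_gripper(w,60); f,F=ft(.56,6); print(w,bot.current_width(),round(float(f),1),bot.current_time())
s=imaging.snapshot("wrist"); cv2.imwrite("pics/w8c.png",cv2.resize(s["image"][0:200,150:350],(600,600),interpolation=cv2.INTER_CUBIC)); cv2.imwrite("pics/w8.png",s["image"])
import pickle; pickle.dump(s,open("w8.pkl","wb"))
E
```

```text
0.032 0.03212254386634223 10.7 34.7833
0.036 0.036094980695501926 9.4 35.1417
0.05 0.049767144483918065 4.0 35.6417
```

View pics/w8c.png

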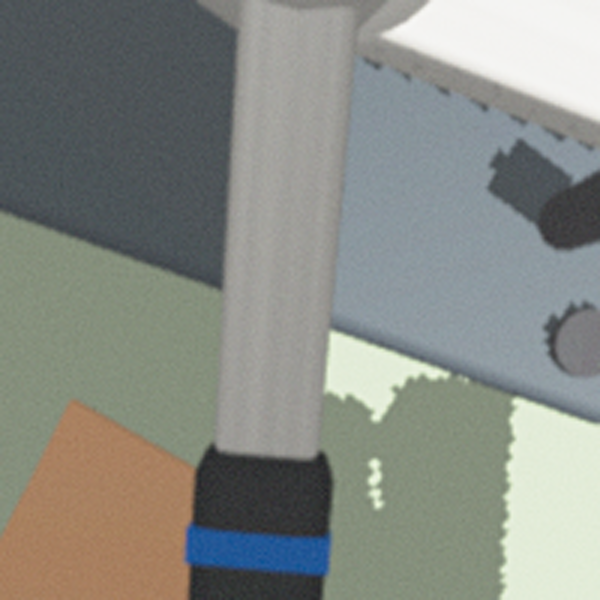

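```bash
python3 - <<'E'
from h import *
for w in [.065,.08]:
    bot.command_gripper(w,60); f,F=ft(.56,8); print(w,bot.current_width(),round(float(f),1),bot.current_time())
s=imaging.snapshot("wrist"); cv2.imwrite("pics/w9.png",s["image"])
E
```

```text
0.065 0.0645963915115439 0.0 36.225
0.08 0.08023460219287286 -0.1 36.7583
```

View pics/w9.png

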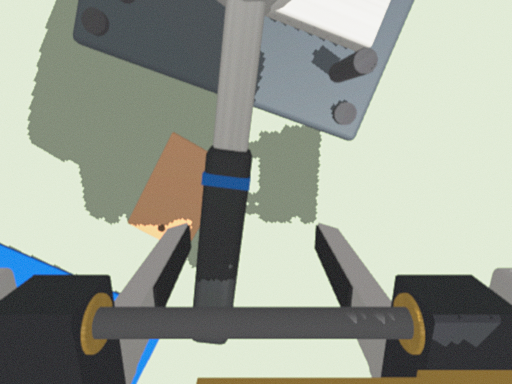

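```bash
python3 - <<'E'
from h import *
p,o=hp(.52); bot.move_l(p,o,v=.05)
p,o=hp(.52,.25); bot.move_l(p,o,v=.15)
p=B+.05*u(.45); bot.move_pose([*p,.27],down(.45+np.pi/2)); bot.wait(.3)
s=imaging.snapshot("wrist"); cv2.imwrite("pics/w10.png",cv2.resize(s["image"],(768,576),interpolation=cv2.INTER_CUBIC))
cv2.imwrite("pics/w10c.png",cv2.resize(s["image"][80:190,205:315],(600,600),interpolation=cv2.INTER_CUBIC))
import pickle; pickle.dump(s,open("w10.pkl","wb")); print(bot.current_time())
E
```

```text
38.875
```

View pics/w10.png

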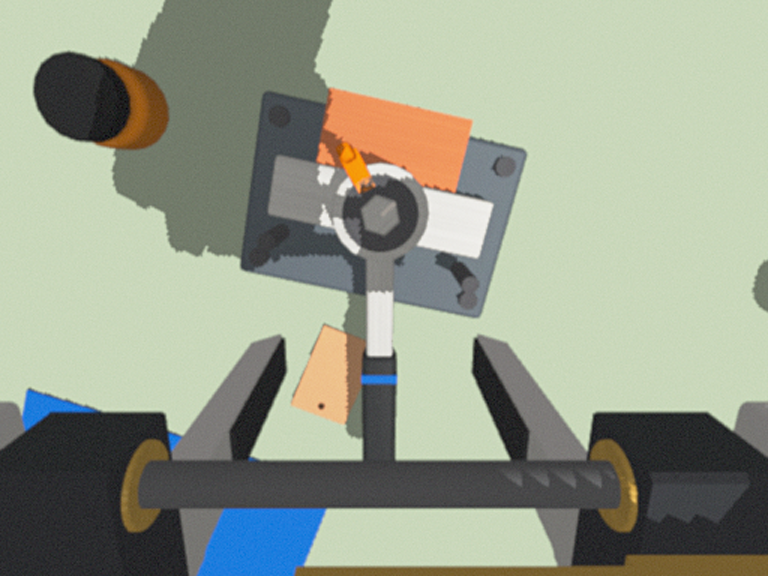

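View pics/w10c.png

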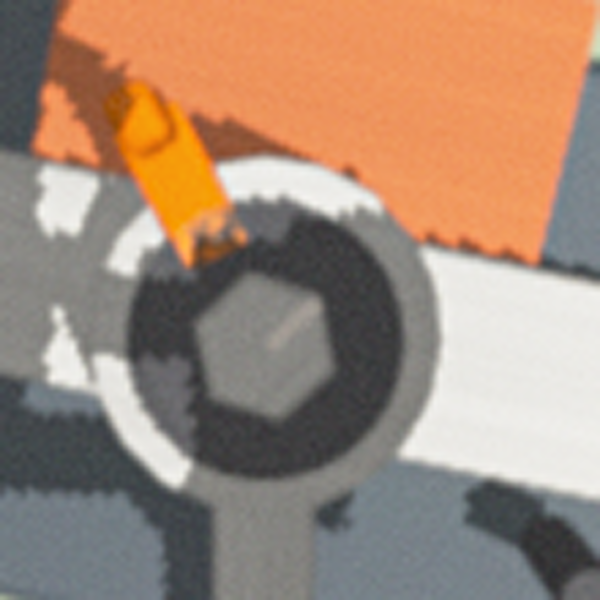

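```bash
python3 - <<'E'
from h import *
import pickle; s=pickle.load(open("w10.pkl","rb"))
k=110/600
C=lambda x,y,z: px2w(s,205+x*k,80+y*k,z)
a=lambda d: np.arctan2(d[1],d[0])
b=C(265,346,.087); m=C(320,302,.087); m0=C(272,346,.087)
g=px2w(s,380/1.5,357/1.5,.061); t=C(143,120,.1)
print("bolt",b,"mark",a(m-b)-CX,a(m-m0)-CX,"handle",a(g-b),"lever",a(t-b)%(2*np.pi)-np.pi-a(g-b))
E
```

```text
bolt [ 0.47207284 -0.02567907  0.087     ] mark 2.447298658371448 2.5150181097016047 handle 0.4496781068276583 lever 0.48327610230434015
```

```bash
python3 - <<'E'
from h import *
print(force(10)); bot.hand_in()
E
```

```text
[-0.08155657  0.00438858  0.01556119]
the job is handed in; nothing more can be done
```

The job is handed in: the lever is on its loosening side, and the bolt is backed out against its retaining stop as far as I could feel and see. The arm is clear of the ratchet and the last force reading was about 0 N. It took about 39 s of the 72 s.

- **Lever:** I pushed the tab over with closed fingers until the settled force rose from about 3 N to 8 N at its hard stop. The pictures put the lever at about +0.51 rad just after the push. They put it at about +0.48 rad at the end, which is within my measuring error.
- **Bolt:** It took two loosening strokes. On the second, the settled force ran level at about 5.7 N, then rose steadily to 15.1 N, where I stopped. The white mark went from about 0.2 to about 2.45–2.5 rad, inside the range where the stop can come.
- **Disagreements:**
  - The settled running force was 5.7 N, not the 9 N given, so forces during motion may have been a few N above the readings.
  - From first feeling the stop until I stopped pushing, the handle turned about 0.13 rad, and on release it sprang back about 0.1 rad. That is more than a 30 N m/rad stop alone explains at those forces. If the bolt and handle were rigidly coupled, that travel alone would be past the 0.085 rad strain limit.
  - I put the difference down to springiness in the ratchet. On that reading the stop was pressed back about 0.05 rad, but I could not measure it directly.
- **Rest of the bench:** I touched nothing else. I did not run a separate check of the other objects, though the tag and jar look undisturbed in the last picture.

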